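# Hold a globe lamp down on the sprung lamp tester

### The job

The lamp tester is still set for small caps: pull its selector slide out by the tab as far as it goes, which brings the large contact cup under the guard ring. Then take the round globe lamp from the rack, set it upright, cap down, in the sprung guard ring and press it straight down until the ring is at the bottom of its travel and the lamp's foot is on the contact pin. The tester only reads while the lamp is held, so finish with the gripper still holding the lamp down, and leave the other two lamps standing in the rack.

Things in the scene. Friction and masses are not known exactly. Their poses are not given: they have to be found in the camera images.
- globe_lamp: short round lamp: steel screw cap, grey cone, white ball-shaped top; 45 mm diameter, 76.5 mm high, about 45 g. Origin: centre of the cap's foot; z up its axis. Cap 26 mm diameter to z 26 (lowest 5 mm tapers to 18); cone 29 mm diameter at z 26 to 45 at z 46; straight 45 mm band z 46 to 54 (grip here, fingertips at z 40 to 46); half-ball above. In any of the rack's holes, leaning slightly
- candle_lamp: bystander: slim pointed lamp, 37 mm diameter, 102 mm high, same cap; origin at the centre of the cap's foot. Stands in another hole of the rack
- reflector_lamp: bystander: funnel-shaped lamp with a flat 50 mm top, 84 mm high, same cap; origin at the centre of the cap's foot. Stands in another hole of the rack
- rack: fixed wooden block, 210 (x) x 58 (y) x 30 mm high, origin under its centre; three round holes of 29 mm diameter, 24 mm deep (floor 6 mm above the bench), in a row along its x axis, 72 mm apart, the middle one at the origin. Lamps are best gripped with the fingers on either side of the row (closing along the rack's y)
- tester: fixed lamp tester on four 25 mm feet, origin on the bench under the guard ring's axis; x away from the robot, y to the robot's left (yaw varies). Black base plate 170 x 130 mm (x -60 to 110), grey instrument case behind the ring (x 67 to 109, top 88 mm above the bench); a slide in a guideway along y on top of the base
- tester_axis (a point): fixed point on the axis of the guard ring, 90.5 mm above the bench: the height of the ring's top face when it is up; axes as the tester's
- ring_top (a point): centre of the guard ring's top face, moves down with it. Steel ring, 60 mm outside, 35 mm bore, 8 mm thick, two lugs on sprung pillars at tester x +-44 mm; nothing stands above its top face. The cap passes the bore and the lamp's cone seats on the upper edge: its foot is then 33.5 mm below this point. Grip the lamp with the fingertips at least 38 mm above its foot, clear of the ring
- guard_ring (a joint): travel of the guard ring, m: 0 = up, 0.016 = down on its stop. Springs push it up with about 5 N at the top and 8.5 N at the bottom
- selector (a joint): travel of the selector slide along the tester's -y (to the robot's right), m: 0 = in (small 17 mm cup on the axis, a large cap cannot go down), 0.036 = out on its stop (large cup on the axis). Starts between 0 and 0.006. It slides with about 3 N of friction and stays where it is left
- pull_tab (a point): centre of the top of the slide's pull tab, an upright grey block 14 mm (x) x 13 mm (y) x 40 mm high, its top 82 mm above the bench; moves with the slide. 83.5 mm from the axis along the tester's -y when in, 119.5 mm when out. Grip it from above with the fingers closing along the tester's x and pull along -y
- contact_pin: brass spring pin, 10 mm diameter, in the slide's large cup (30 mm bore, mouth flared to 36 mm, 54 mm above the bench). Origin at the pin's underside, pin 7 mm high, top 46 mm above the bench when free; it yields up to 6.5 mm at 1 to 3 N. The lamp's foot meets it with the ring 11 mm down and is 41 mm above the bench with the ring fully down

How it is judged:
On the way, in this order (a step that is already met when the one before it is completed fails the run):
1. the selector slide is pulled out, the lamp still standing in the rack (value of joint selector above 0.033 m and distance of globe_lamp from where it was at the start of the episode below 0.02 m), for 0.2 s.
2. the globe lamp is carried clear of the rack and of the tester, held by the fingers (height (world z) of globe_lamp above 0.06 m and contact force between the fingers and globe_lamp above 1 N), for 0.2 s.
At the end, for the whole second after the job is handed in: Fingers still on the globe lamp; ring at least 13.5 of 16 mm down; foot on the pin (over 0.5 N), within 4 mm of the axis, lamp upright within 7 degrees and still; slide out at least 33 of 36 mm; the other two lamps upright in the rack within 15 mm of where they stood (value of joint selector above 0.033 m and value of joint guard_ring above 0.0135 m and contact force between globe_lamp and contact_pin above 0.5 N and horizontal distance between globe_lamp and tester_axis below 0.004 m and angle between globe_lamp's own z axis and vertical below 0.12 rad and linear speed of globe_lamp below 0.02 m/s and contact force between the fingers and globe_lamp above 2 N and angle between each of candle_lamp, reflector_lamp's own z axis and vertical below 0.25 rad and distance of each of candle_lamp, reflector_lamp from where it was at the start of the episode below 0.015 m); the arm keeps its last pose, push and grip.
It fails at once if another lamp is pulled out of the rack or knocked over (distance of any of candle_lamp, reflector_lamp from where it was at the start of the episode above 0.04 m).
It also fails if it takes over 54 s, if anything falls off the work surface, if the arm or the gripper's body presses on something with over 40 N, if the wrist force passes 120 N, or if a joint passes its speed limit or range.

### The arm

A 6-joint arm with a two-finger parallel gripper is mounted at the origin on the work surface; the furniture and walls round the work are solid. World frame = base frame: x ahead of the robot, y to its left, z up, the work surface at z = 0. Lengths are in m, angles in rad, forces in N, time in s.
With the tool pointing down it reaches from about 0.35 to 0.975 m from the base axis. Payload 4.9 kg.
Tool frame: the origin (TCP) lies midway between the tips of the shut fingers; the grasp point (between the pads) lies 19 mm behind it; z points along the fingers, y is the line along which they close (so a half turn about z gives the same grasp; the last joint's range is limited). The gripper opens to 85 mm and grips with 20 to 120 N. Pads are 22 mm wide; open, the fingers measure 114 mm over their backs; the gripper's body (76 mm by 85 mm) begins 54 mm behind the grasp point. The pads swing forward as they close: fully open they stand 13 mm farther back than shut.
Start: joints at [1.03, 0.053, 1.613, -0, 1.476, -0.119], TCP at [0.256, 0.57, 0.205] pointing down, gripper open.
Joint ranges: [-3.01, 3.01], [-1.01, 2.22], [0.06, 2.58], [-1.02, 4.17], [0.09, 2.62], [-3.14, 3.14]. Speed limits (rad/s): [2.57, 2.57, 3.14, 3.14, 3.14, 3.14].

### API

Orientations are given as a rotation vector (axis times angle).
In Python, from station import ctrl gives the robot as it stands.
- The arm moves only by the tool step_arm, never from a script. Its argument "targets" is a list of rows, each an object with "travel": the shift along the world's x, y, z as a fraction of full scale, a list of three; "angular": the turn, a rotation vector about the world's x, y, z as a fraction of full scale, a list of three; "gripper": the opening, from 0 (shut) to 1 (fully open). In form: [{"travel": [x, y, z], "angular": [rx, ry, rz], "gripper": gripper}, ...]. A call has 1 to 10 rows; each row is the pose to reach, as a shift and turn from the pose commanded when the call began; what a row does not reach only later rows make up. Full scale, the value 1, is 0.6 m for a shift and pi/4 rad for a turn. A row lasts 1/10 s, in which the tool goes at most 50 mm and 8.59 degrees, less where a joint would pass 70% of its speed; a pose out of reach is approached as far as the arm can. A call with a number of a shift or a turn outside -1 to 1 is refused whole. A call with a gripper value outside its range is refused whole. The fingers move at their own pace and stop on an object; "squeeze" is the grip in N (left out, the last holds). Time passes only in rows, so rows that repeat a pose let the fingers close. It gives the time, the measured TCP pose, the force, the opening and the grip force at its end, in the units of the state.
- ctrl.get_obs(): the state, without advancing time (a new reading comes with each control period).
- ctrl.get_image(name): name is "side" or "top" or "wrist"; returns a dict with "img" (420x560x3 uint8, red, green, blue), "fx", "fy", "cx", "cy" (pixels), "rvec" (rotation vector, rad) and "tvec" (3), from world to camera coordinates, as OpenCV has them. Camera axes: x right, y down, z forward; pixel columns grow to the right and rows downward; lengths in m; the calibration is good to about 2 mm. A picture is of the moment at which its call begins. There is no depth.
- ctrl.finish_job(): hands the job in; it is judged then, once.
The state is a dict: "t": time; "q": joint angles; "dq": joint speeds; "effort": joint torques, N m; "tool_pos": TCP position; "tool_rot": TCP orientation; "contact_force": force on the tool from outside, world axes, zero at the start; "wrist_torque": the same for the moment, N m; "opening": finger opening in m; "grip_force": force on a finger pad.
Only numpy, scipy, OpenCV 4.12 (cv2) and the standard library are available. Lean on these libraries where they do the work, as an engineer would, in place of code of your own. Each camera call takes 0.05 s, during which the arm holds its last target. There are 200 camera calls.

## Working session

There is one attempt and no reset: what is moved stays moved. The work goes in short steps, Python scripts to look and compute and a tool call to move; the robot and the scene stay as the last step left them, time stands still between calls to the robot, and variables do not carry over. Pictures are saved under pics/ and viewed, at most 10 in all, crops included, and the job is handed in when it is done.

Besides the shell and the picture viewer there is one more tool, called after "Emit:" as name([rows], argument=value, ...), one row to a line, values as JSON. step_arm: Moves the arm, as the interface text tells. Its arguments: {"type":"object","properties":{"targets":{"type":"array"},"squeeze":{"type":"number"}},"required":["targets"]}

```bash
mkdir -p pics
cat > h.py <<'E'
from station import ctrl
import numpy as np, cv2, json
def snap(name,fn):
    d=ctrl.get_image(name); cv2.imwrite(f'pics/{fn}.png',d['img'][:,:,::-1])
    json.dump({k:np.array(v).tolist() for k,v in d.items() if k!='img'},open(f'pics/{fn}.json','w'))
def cam(fn):
    d=json.load(open(f'pics/{fn}.json')); R=cv2.Rodrigues(np.array(d['rvec'],float))[0]
    K=np.array([[d['fx'],0,d['cx']],[0,d['fy'],d['cy']],[0,0,1]]); return K,R,np.array(d['tvec'],float).ravel()
def ray(fn,u,v):
    K,R,t=cam(fn); return -R.T@t, R.T@np.linalg.solve(K,[u,v,1])
def atz(fn,u,v,z):
    c,r=ray(fn,u,v); return c+r*(z-c[2])/r[2]
def tri(*obs):
    A=np.zeros((3,3));b=np.zeros(3)
    L=[ray(*o) for o in obs]
    for c,r in L:
        r=r/np.linalg.norm(r);P=np.eye(3)-np.outer(r,r);A+=P;b+=P@c
    x=np.linalg.solve(A,b); return x,[round(float(np.linalg.norm(np.cross(x-c,r/np.linalg.norm(r)))),4) for c,r in L]
def proj(fn,p):
    K,R,t=cam(fn); q=K@(R@np.array(p)+t); return q[:2]/q[2]
E
python3 - <<'E'
from h import *
for n in('side','top','wrist'): snap(n,n+'0')
a=[cv2.imread(f'pics/{n}0.png') for n in('side','top')]
cv2.imwrite('pics/both.png',cv2.resize(np.vstack(a),None,fx=.71,fy=.71))
for n in('side','top','wrist'): print(n,ray(n+'0',280,210))
o=ctrl.get_obs();print(o)
E
```

```text
side (array([ 0.46601376, -0.53230815,  0.51110283]), array([ 0.01193339,  0.87326523, -0.48712437]))
top (array([0.37208196, 0.18398577, 0.94049122]), array([ 0.13784588,  0.01159449, -0.9905301 ]))
wrist (array([0.18348338, 0.6000901 , 0.37182543]), array([ 0.28302552, -0.13103042, -0.95013801]))
{'t': 0.15, 'q': array([ 1.02998983e+00,  5.32359192e-02,  1.61395744e+00, -1.07446298e-06,
        1.47600069e+00, -1.19005803e-01]), 'dq': array([-0.00141643, -0.00151819, -0.00336697,  0.00314121, -0.00014861,
       -0.00162023]), 'effort': array([-4.50373982e-04, -3.94241595e+01, -3.70723379e+01, -1.99926180e-04,
        4.71085135e-03,  2.21771461e-05]), 'tool_pos': array([0.2556114 , 0.56977083, 0.20393907]), 'tool_rot': array([-6.57553468e-01, -3.07147671e+00,  2.37997695e-03]), 'contact_force': array([-0.80485381, -0.16677175,  0.20717137]), 'wrist_torque': array([ 0.00439075,  0.00560248, -0.00812914]), 'grip_force': 0.0, 'opening': 0.08559321811128312}
```

View pics/top0.png

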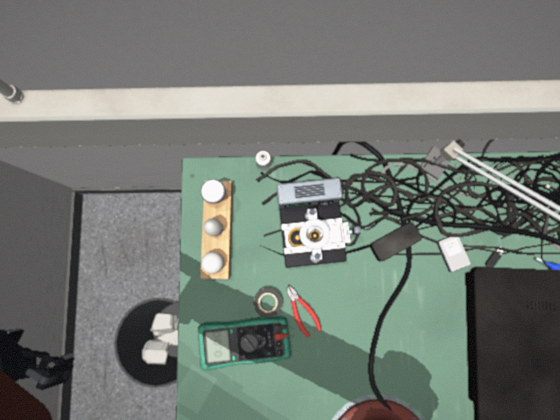

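View pics/side0.png

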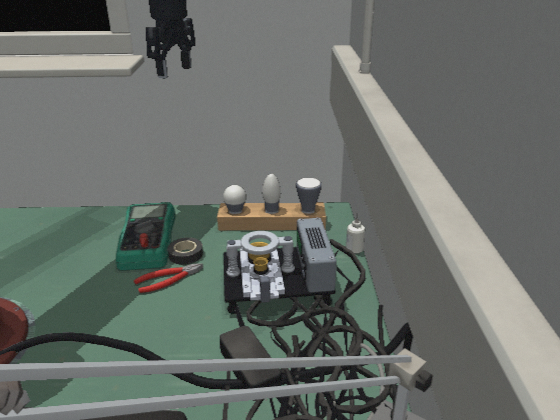

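The tester is at about (312,237) in the top view and the rack at about (215,230). The globe lamp is in the hole nearest the robot: top (213,262), side (234,196). I'll enlarge both views.

Run:
```python
from h import *
a=cv2.imread('pics/top0.png')[170:290,195:355]; cv2.imwrite('pics/topc.png',cv2.resize(a,None,fx=5,fy=5,interpolation=cv2.INTER_CUBIC))
a=cv2.imread('pics/side0.png')[170:314,190:350]; cv2.imwrite('pics/sidec.png',cv2.resize(a,None,fx=4.1,fy=4.1,interpolation=cv2.INTER_CUBIC))
```

```text
(no output)
```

View pics/topc.png

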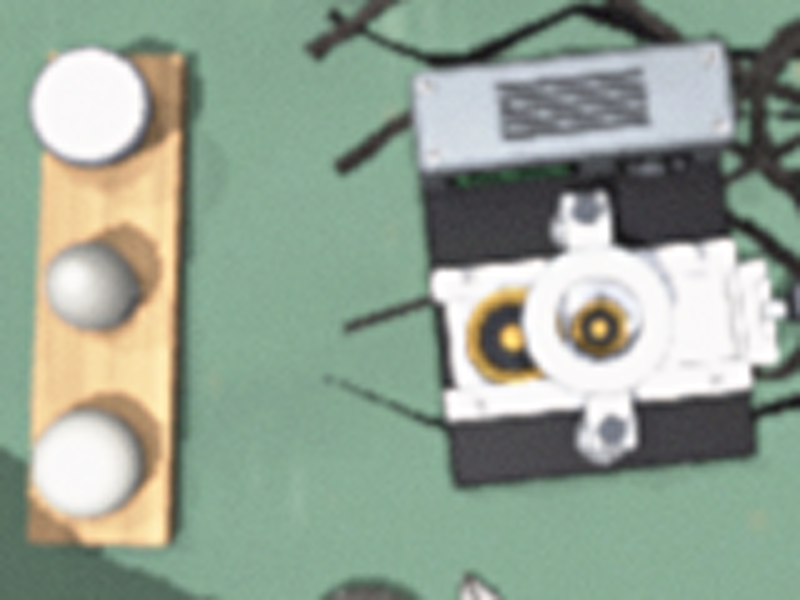

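View pics/sidec.png

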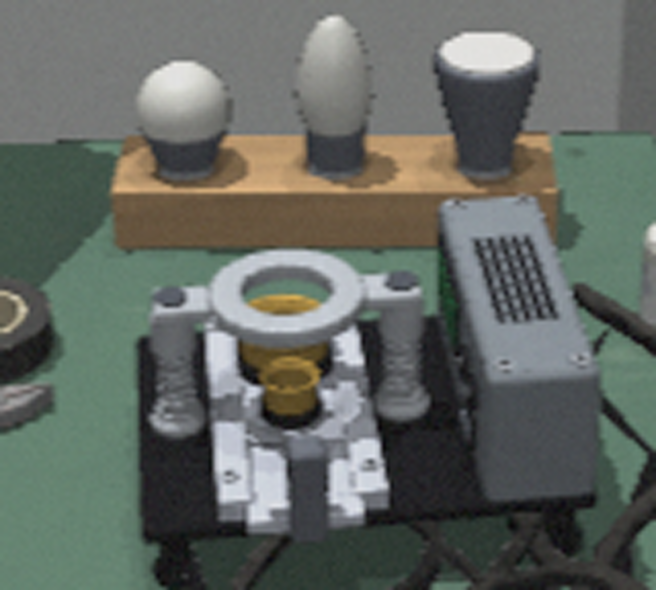

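Top crop: ring centre (598,318), lugs (587,208) and (612,430), globe (88,462), rack corners (185,55), (172,545), (28,543), tab near (785,305). Side crop: ring (288,289), lugs (171,296) and (403,280), tab top (307,447), globe ball (184,104).

Run:
```python
from h import *
np.set_printoptions(precision=4,suppress=True)
T=lambda x,y:('top0',195+(x+.5)/5-.5,170+(y+.5)/5-.5)
S=lambda x,y:('side0',190+(x+.5)/4.1-.5,170+(y+.5)/4.1-.5)
for n,a,b in [('ring',(598,318),(288,289)),('lugN',(612,430),(171,294)),('lugF',(587,208),(403,279)),('tab',(785,305),(307,447)),('ball',(88,462),(184,106)),('candle',(92,287),(334,95)),('refl',(91,106),(488,52))]:
    print(n,*tri(T(*a),S(*b)), atz(*T(*a),.0905), atz(*S(*b),.0905))
print('tab side z.082',atz(*S(307,447),.082), 'ball z.06',atz(*T(88,462),.06))
for c in[(185,55),(172,545),(28,543)]: print('rack',atz(*T(*c),.03))
for c in[(112,190),(555,190),(120,135),(551,135)]: print('rackS',atz(*S(*c),.03))
```

```text
ring [0.443  0.1264 0.0905] [0.0001, 0.0001] [0.4429 0.1264 0.0905] [0.4432 0.1265 0.0905]
lugN [0.3988 0.1221 0.092 ] [0.0003, 0.0003] [0.3985 0.1219 0.0905] [0.3989 0.1244 0.0905]
lugF [0.487  0.1299 0.0919] [0.0, 0.0] [0.4871 0.1298 0.0905] [0.4871 0.1321 0.0905]
tab [0.4497 0.0495 0.0736] [0.001, 0.001] [0.4472 0.052  0.0905] [0.4512 0.0273 0.0905]
ball [0.3891 0.3343 0.0617] [0.0004, 0.0004] [0.3882 0.3294 0.0905] [0.3944 0.2789 0.0905]
candle [0.4605 0.3327 0.0671] [0.0004, 0.0004] [0.4577 0.3287 0.0905] [0.4611 0.2873 0.0905]
refl [0.5325 0.3302 0.0896] [0.0008, 0.0008] [0.5315 0.33   0.0905] [0.5332 0.3287 0.0905]
tab side z.082 [0.4509 0.0386 0.082 ] ball z.06 [0.3887 0.3346 0.06  ]
rack [0.5649 0.2995 0.03  ]
rack [0.3543 0.3038 0.03  ]
rack [0.3557 0.3647 0.03  ]
rackS [0.3553 0.3106 0.03  ]
rackS [0.5642 0.3036 0.03  ]
rackS [0.3542 0.3655 0.03  ]
rackS [0.5675 0.3581 0.03  ]
```

Emit:
step_arm([
  {"travel":[0.027,-0.075,0],"angular":[0,0,-0.1],"gripper":0.6},
  {"travel":[0.08,-0.22,0],"angular":[0,0,-0.27],"gripper":0.6},
  {"travel":[0.11,-0.3,0],"angular":[0,0,-0.4],"gripper":0.6},
  {"travel":[0.14,-0.38,0],"angular":[0,0,-0.55],"gripper":0.6},
  {"travel":[0.17,-0.46,0],"angular":[0,0,-0.7],"gripper":0.6},
  {"travel":[0.2,-0.54,0],"angular":[0,0,-0.85],"gripper":0.6},
  {"travel":[0.23,-0.62,0],"angular":[0,0,-1],"gripper":0.6},
  {"travel":[0.26,-0.7,0],"angular":[0,0,-1],"gripper":0.6},
  {"travel":[0.29,-0.78,0],"angular":[0,0,-1],"gripper":0.6},
  {"travel":[0.31,-0.84,0],"angular":[0,0,-1],"gripper":0.6},
])

```text
t: 1.15
tool_pos: [0.4288, 0.1014, 0.2049]
tool_rot: [1.783, 2.586, 0.001]
contact_force: [1.0, 1.0, 0.2]
opening: 0.0511
grip_force: 0.0
```

Emit:
step_arm([
  {"travel":[0.015,-0.043,-0.05],"angular":[0,0,-0.18],"gripper":0.6},
  {"travel":[0.015,-0.043,-0.09],"angular":[0,0,-0.35],"gripper":0.6},
  {"travel":[0.015,-0.043,-0.09],"angular":[0,0,-0.35],"gripper":0.6},
  {"travel":[0.015,-0.043,-0.09],"angular":[0,0,-0.35],"gripper":0.6},
])

```text
t: 1.55
tool_pos: [0.4372, 0.0776, 0.1508]
tool_rot: [-2.117, -2.32, 0.001]
contact_force: [0.6, -0.1, 1.1]
opening: 0.0509
grip_force: 0.0
```

Run:
```python
from h import *
snap('wrist','w1'); snap('top','t1');o=ctrl.get_obs();print(o['tool_pos'],o['tool_rot'],o['contact_force'],o['q'])
for p in [(.443,.1264,.0905),(.4507,.04,.082),(.451,.0386,.082)]: print(proj('w1',p))
```

```text
[0.43837664 0.07809637 0.15251722] [2.11607778 2.31973454 0.00261306] [ 0.01547449  0.24331133 -0.22817384] [ 8.83479338e-03 -3.66846735e-01  2.07382062e+00  6.73481467e-05
  1.43224449e+00 -8.29338750e-02]
[296.63046028 145.94834734]
[294.1557029  255.04505928]
[294.34702559 256.67039886]
```

View pics/w1.png

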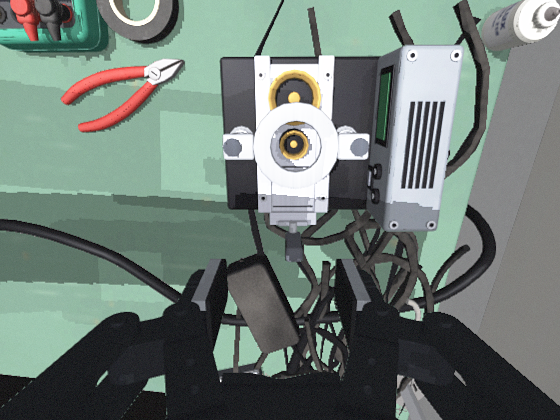

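The wrist view shows the ring at about (295,144), predicted (297,146). The tab is at about (293,247). I'll crop for the tab.

Run:
```python
from h import *
print(ray('w1',294,248))
w=cv2.resize(cv2.imread('pics/w1.png')[90:270,215:375],None,fx=3,fy=3,interpolation=cv2.INTER_CUBIC)
cv2.imwrite('pics/c1.png',w)
```

```text
(array([0.42958228, 0.1537678 , 0.31883227]), array([ 0.07863889, -0.41605949, -0.91487989]))
```

View pics/c1.png

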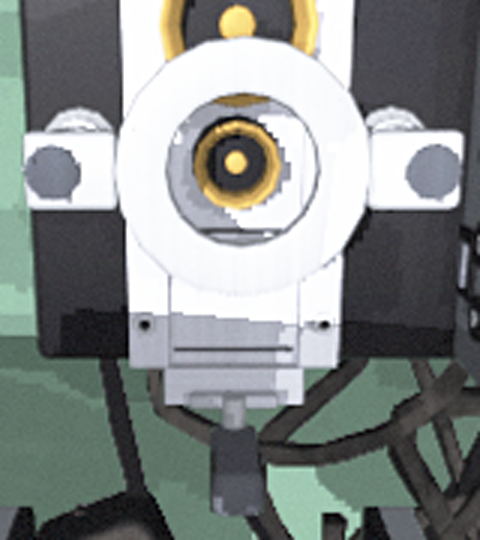

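Emit:
step_arm([
  {"travel":[0.02,-0.06,0],"angular":[0,0,0],"gripper":0.6},
  {"travel":[0.02,-0.06,0],"angular":[0,0,0],"gripper":0.6},
  {"travel":[0.02,-0.06,-0.06],"angular":[0,0,0],"gripper":0.6},
  {"travel":[0.02,-0.06,-0.09],"angular":[0,0,0],"gripper":0.6},
  {"travel":[0.02,-0.06,-0.09],"angular":[0,0,0],"gripper":0.6},
])

```text
t: 2.15
tool_pos: [0.4478, 0.0424, 0.095]
tool_rot: [-2.116, -2.317, 0.004]
contact_force: [-0.4, -0.4, -0.7]
opening: 0.0514
grip_force: 0.0
```

Emit:
step_arm([
  {"travel":[0.004,-0.002,-0.03],"angular":[0,0,0],"gripper":0.6},
  {"travel":[0.004,-0.002,-0.06],"angular":[0,0,0],"gripper":0.6},
  {"travel":[0.004,-0.002,-0.06],"angular":[0,0,0],"gripper":0.6},
  {"travel":[0.004,-0.002,-0.06],"angular":[0,0,0],"gripper":0},
  {"travel":[0.004,-0.002,-0.06],"angular":[0,0,0],"gripper":0},
  {"travel":[0.004,-0.002,-0.06],"angular":[0,0,0],"gripper":0},
  {"travel":[0.004,-0.002,-0.06],"angular":[0,0,0],"gripper":0},
  {"travel":[0.004,-0.002,-0.06],"angular":[0,0,0],"gripper":0},
  {"travel":[0.004,-0.002,-0.06],"angular":[0,0,0],"gripper":0},
], squeeze=50)

```text
t: 3.05
tool_pos: [0.4521, 0.0403, 0.0611]
tool_rot: [2.121, 2.318, 0.0]
contact_force: [-0.3, -1.1, -1.2]
opening: -0.0001
grip_force: 0.0
```

Run:
```python
from h import *
snap('wrist','w2'); snap('side','s2')
a=cv2.resize(cv2.imread('pics/w2.png')[100:400,130:430],(590,590),interpolation=cv2.INTER_CUBIC)
cv2.imwrite('pics/s2c.png',cv2.resize(cv2.imread('pics/s2.png')[170:330,200:360],(590,590),interpolation=cv2.INTER_CUBIC))
cv2.imwrite('pics/c2.png',cv2.resize(np.hstack([a,cv2.imread('pics/s2c.png')]),(800,400)))
o=ctrl.get_obs();print(o)
```

```text
{'t': 3.15, 'q': array([-7.53455632e-02, -2.35596288e-01,  2.13209032e+00,  1.73574986e-05,
        1.24517452e+00, -1.64005864e-01]), 'dq': array([ 1.37927799e-03,  8.33835499e-04, -6.17632917e-04, -1.21137561e-05,
       -5.47653271e-04,  7.59422897e-04]), 'effort': array([ 5.62736313e-03, -2.36859852e+01, -3.39442205e+01,  1.37767533e-04,
       -1.45975359e-04, -5.53219525e-05]), 'tool_pos': array([0.45197598, 0.04029719, 0.06090237]), 'tool_rot': array([-2.12077378e+00, -2.31764624e+00,  5.33208399e-05]), 'contact_force': array([-0.1708506 ,  0.0603206 ,  0.99870624]), 'wrist_torque': array([-0.01402183, -0.0237936 , -0.01326335]), 'grip_force': 0.0, 'opening': -8.417480854245894e-06}
```

View pics/c2.png

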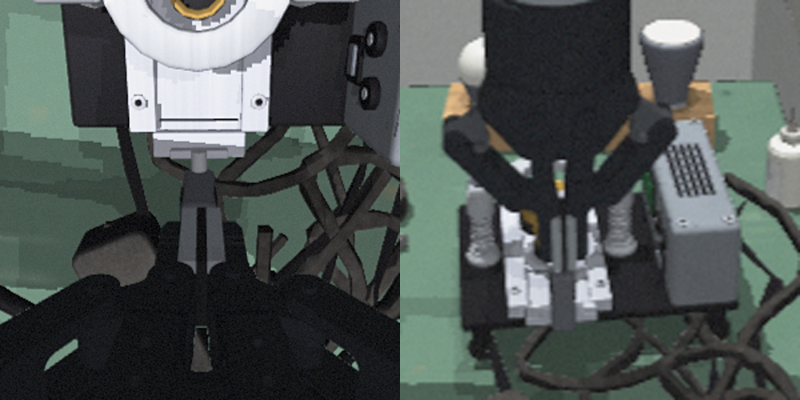

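Run:
```python
from h import *
np.set_printoptions(precision=1,suppress=True)
tx=np.array([.996,.088,0]);ty=np.array([-.088,.996,0]);o=np.array([.443,.1264,0])
for s in(0,.003,.006):
  for dy in(-.0065,.0065):
    for z in(.082,.042):
      P=[o-ty*(.0835+s+dy)+tx*dx+[0,0,z] for dx in(-.007,.007)]
      print(s,dy,z,'w1crop',*[(proj('w1',p)-[215,90])*3 for p in P],'sidec',*[(proj('side0',p)-[190,170])*4.1 for p in P],'c2w',*[(proj('w2',p)-[130,100])*4/3 for p in P])
t=np.array([.452,.0403,.061]); 
for e in([0,0,0],[0,0,.02],[0,.011,0],[0,-.011,0]): print((proj('w2',t+e)-[130,100])*4/3,(proj('s2',t+e)-[200,170])*2.5+[400,0])
```

```text
0 -0.0065 0.082 w1crop [211.1 461.1] [264.6 461.4] sidec [282.4 427.6] [322.4 424.7] c2w [179.7 195.1] [218.  195.2]
0 -0.0065 0.042 w1crop [209.3 406.6] [256.  406.8] sidec [285.7 518. ] [324.6 515.1] c2w [183.7 158.3] [214.6 158.3]
0 0.0065 0.082 w1crop [210.6 506.1] [263.4 506.3] sidec [285.  450.1] [325.6 447.2] c2w [180.2 226.9] [217.5 226.9]
0 0.0065 0.042 w1crop [209.  446.6] [255.  446.8] sidec [288.3 541.4] [327.8 538.3] c2w [184.  184.8] [214.3 184.8]
0.003 -0.0065 0.082 w1crop [211.  471.6] [264.3 471.9] sidec [283.  432.7] [323.1 429.8] c2w [179.9 202.6] [217.9 202.6]
0.003 -0.0065 0.042 w1crop [209.2 415.9] [255.8 416.1] sidec [286.3 523.4] [325.3 520.4] c2w [183.8 164.5] [214.6 164.6]
0.003 0.0065 0.082 w1crop [210.6 516.3] [263.1 516.5] sidec [285.7 455.4] [326.4 452.4] c2w [180.3 234. ] [217.4 234. ]
0.003 0.0065 0.042 w1crop [208.9 455.7] [254.8 455.9] sidec [288.9 546.9] [328.5 543.8] c2w [184.1 190.8] [214.3 190.8]
0.006 -0.0065 0.082 w1crop [210.9 482.1] [264.  482.3] sidec [283.6 437.9] [323.9 435. ] c2w [180. 210.] [217.8 210. ]
0.006 -0.0065 0.042 w1crop [209.2 425.2] [255.5 425.4] sidec [286.9 528.7] [326.  525.7] c2w [183.9 170.7] [214.5 170.7]
0.006 0.0065 0.082 w1crop [210.5 526.5] [262.8 526.7] sidec [286.3 460.7] [327.2 457.8] c2w [180.4 241. ] [217.3 241. ]
0.006 0.0065 0.042 w1crop [208.8 464.7] [254.6 464.9] sidec [289.5 552.4] [329.3 549.3] c2w [184.2 196.7] [214.2 196.7]
[202.4 195.2] [564.  299.2]
[202.6 217.4] [563.2 271.1]
[204.8 170.7] [564.1 287.4]
[200.  218.7] [563.9 311.4]
```

Run:
```python
from h import *
a=cv2.resize(cv2.imread('pics/w2.png')[200:330,230:330],(400,520),interpolation=cv2.INTER_CUBIC)
b=cv2.resize(cv2.imread('pics/s2.png')[230:310,235:297],(400,520),interpolation=cv2.INTER_CUBIC)
c=np.clip(np.hstack([a,b])*1.6,0,255).astype(np.uint8)
cv2.imwrite('pics/c3.png',c)
o=ctrl.get_obs()
Rm=cv2.Rodrigues(np.array([2.116,2.3197,.0026]))[0]; t=np.array([.4384,.0781,.1525])
for y in(-.0257,.0257):
  for x in (-.011,.011): print('w1 tips',proj('w1',t+Rm@[x,y,-.006]))
t=np.array([.452,.0403,.061]); Rm=cv2.Rodrigues(o['tool_rot'])[0]
for z in(0,-.02,-.04):
  for x in(-.011,.011): p=t+Rm@[x,0,z];print(z,x,'w',(proj('w2',p)-[230,200])*4,'s',(proj('s2',p)-[235,230])*6.45+[400,0])
```

```text
w1 tips [237.04134056 270.19350202]
w1 tips [235.35611901 232.73461573]
w1 tips [331.26945022 270.36231757]
w1 tips [333.2609934  232.88065567]
0 -0.011 w [206.96415363 256.43218777] s [601.45564491 416.12867816]
0 0.011 w [207.21929988 111.91622413] s [593.36138697 354.67822996]
-0.02 -0.011 w [207.58146112 329.84199794] s [599.42627784 343.11804727]
-0.02 0.011 w [207.89261205 171.31811066] s [591.27685018 282.78248635]
-0.04 -0.011 w [208.35675758 422.03975551] s [597.33986448 268.05505971]
-0.04 0.011 w [208.74642891 246.64473311] s [589.13529776 208.92027222]
```

View pics/c3.png

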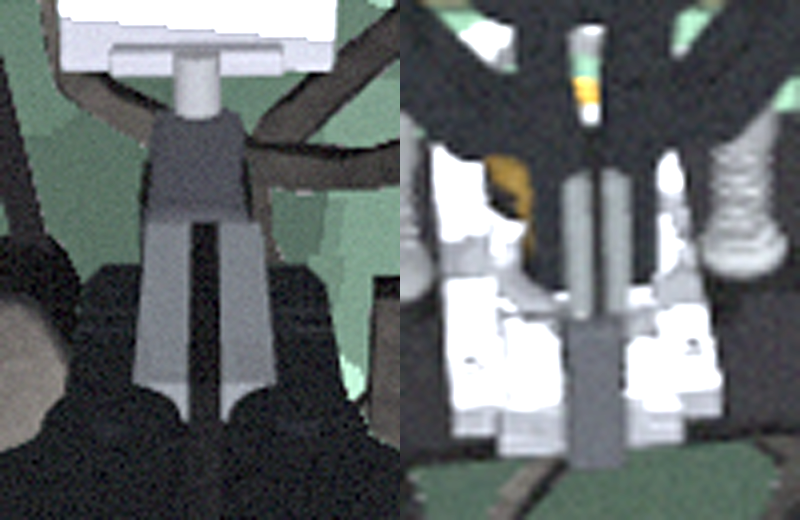

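The tips show about 28 mm above the reported TCP: side says z ≈ 0.088 and wrist ≈ 0.094. They closed just over the tab's top (tab 0.082), with nothing touched. I'll open, go about 27 mm lower by the images and close again.

Emit:
step_arm([
  {"travel":[-0.001,0,0],"angular":[0,0,0],"gripper":0.5},
  {"travel":[-0.001,0,0],"angular":[0,0,0],"gripper":0.5},
  {"travel":[-0.001,0,0],"angular":[0,0,0],"gripper":0.5},
  {"travel":[-0.001,0,0],"angular":[0,0,0],"gripper":0.5},
  {"travel":[-0.001,0,-0.01],"angular":[0,0,0],"gripper":0.5},
  {"travel":[-0.001,0,-0.02],"angular":[0,0,0],"gripper":0.5},
  {"travel":[-0.001,0,-0.03],"angular":[0,0,0],"gripper":0.5},
  {"travel":[-0.001,0,-0.03],"angular":[0,0,0],"gripper":0.5},
])

```text
t: 3.95
tool_pos: [0.4502, 0.0404, 0.0413]
tool_rot: [-2.119, -2.316, 0.003]
contact_force: [0.6, 0.2, -0.4]
opening: 0.0423
grip_force: 0.0
```

Emit:
step_arm([
  {"travel":[0,0,-0.008],"angular":[0,0,0],"gripper":0.5},
  {"travel":[0,0,-0.015],"angular":[0,0,0],"gripper":0.5},
  {"travel":[0,0,-0.015],"angular":[0,0,0],"gripper":0},
  {"travel":[0,0,-0.015],"angular":[0,0,0],"gripper":0},
  {"travel":[0,0,-0.015],"angular":[0,0,0],"gripper":0},
  {"travel":[0,0,-0.015],"angular":[0,0,0],"gripper":0},
  {"travel":[0,0,-0.015],"angular":[0,0,0],"gripper":0},
  {"travel":[0,0,-0.015],"angular":[0,0,0],"gripper":0},
])

```text
t: 4.75
tool_pos: [0.4511, 0.0403, 0.0339]
tool_rot: [-2.12, -2.318, 0.001]
contact_force: [-4.1, -0.2, 1.8]
opening: 0.0132
grip_force: 50.6
```

Emit:
step_arm([
  {"travel":[0.001,-0.01,0],"angular":[0,0,0],"gripper":0},
  {"travel":[0.002,-0.02,0],"angular":[0,0,0],"gripper":0},
  {"travel":[0.003,-0.03,0],"angular":[0,0,0],"gripper":0},
  {"travel":[0.004,-0.04,0],"angular":[0,0,0],"gripper":0},
  {"travel":[0.004,-0.05,0],"angular":[0,0,0],"gripper":0},
  {"travel":[0.004,-0.05,0],"angular":[0,0,0],"gripper":0},
  {"travel":[0.004,-0.05,0],"angular":[0,0,0],"gripper":0},
])

```text
t: 5.45
tool_pos: [0.454, 0.0096, 0.034]
tool_rot: [2.12, 2.317, -0.001]
contact_force: [-1.9, -1.6, 1.5]
opening: 0.0129
grip_force: 50.5
```

Emit:
step_arm([
  {"travel":[0,-0.004,0],"angular":[0,0,0],"gripper":0},
  {"travel":[0.001,-0.008,0],"angular":[0,0,0],"gripper":0},
  {"travel":[0.001,-0.012,0],"angular":[0,0,0],"gripper":0},
  {"travel":[0.001,-0.012,0],"angular":[0,0,0],"gripper":0},
  {"travel":[0.001,-0.012,0],"angular":[0,0,0],"gripper":0},
])

```text
t: 5.95
tool_pos: [0.4541, 0.0078, 0.0338]
tool_rot: [-2.117, -2.311, -0.012]
contact_force: [-2.0, 19.3, 3.7]
opening: 0.0124
grip_force: 50.7
```

Emit:
step_arm([
  {"travel":[0,0.002,0],"angular":[0,0,0],"gripper":0.6},
  {"travel":[0,0.002,0],"angular":[0,0,0],"gripper":0.6},
  {"travel":[0,0.002,0],"angular":[0,0,0],"gripper":0.6},
  {"travel":[0,0.002,0.04],"angular":[0,0,0],"gripper":0.6},
  {"travel":[0,0.002,0.1],"angular":[0,0,0],"gripper":0.7},
  {"travel":[0,0.002,0.18],"angular":[0,0,0],"gripper":0.8},
  {"travel":[0,0.04,0.2],"angular":[0,0,0.15],"gripper":0.9},
  {"travel":[0,0.1,0.2],"angular":[0,0,0.3],"gripper":0.9},
  {"travel":[-0.01,0.15,0.2],"angular":[0,0,0.45],"gripper":0.9},
  {"travel":[-0.01,0.15,0.2],"angular":[0,0,0.45],"gripper":0.9},
])

```text
t: 6.95
tool_pos: [0.4482, 0.0951, 0.1542]
tool_rot: [1.674, 2.658, 0.001]
contact_force: [0.4, 0.6, -0.3]
opening: 0.077
grip_force: 0.0
```

Run:
```python
from h import *
snap('wrist','w3');snap('side','s3');o=ctrl.get_obs();print(o['t'],o['tool_pos'],o['tool_rot'],o['q'])
ty=np.array([-.088,.996,0]);o=np.array([.443,.1264,0])
print(proj('side0',o-ty*.0875+[0,0,.082]),proj('s3',o-ty*.1195+[0,0,.082]))
a=cv2.imread('pics/s3.png')
cv2.imwrite('pics/c4.png',np.hstack([cv2.resize(cv2.imread('pics/w3.png'),(400,300)),cv2.resize(a[210:330,195:355],(400,300))]))
```

```text
7.05 [0.44846946 0.09301551 0.15384643] [ 1.67998325e+00  2.65387736e+00 -7.53445185e-04] [ 4.23104652e-02 -3.29846587e-01  2.04368594e+00 -7.82872130e-04
  1.42747829e+00 -3.99668807e-01]
[264.33661726 278.35327844] [266.20188514 292.53696327]
```

View pics/c4.png

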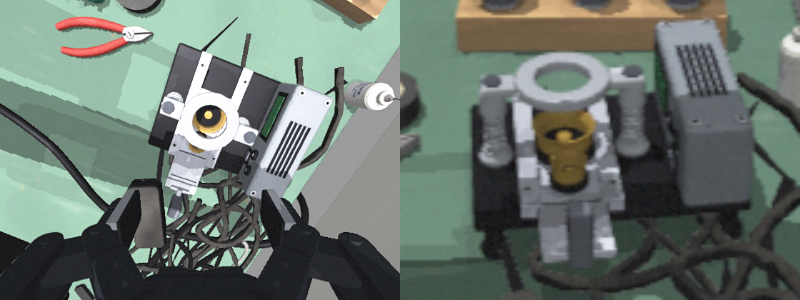

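The slide is out on its stop: the large cup with its brass pin is centred under the ring, and the tab is at the predicted place. Next, the lamp.

Emit:
step_arm([
  {"travel":[-0.01,0.07,0],"angular":[0,0,0.17],"gripper":1},
  {"travel":[-0.03,0.14,0],"angular":[0,0,0.35],"gripper":1},
  {"travel":[-0.05,0.22,0],"angular":[0,0,0.53],"gripper":1},
  {"travel":[-0.07,0.3,0],"angular":[0,0,0.7],"gripper":1},
  {"travel":[-0.09,0.37,0],"angular":[0,0,0.88],"gripper":1},
  {"travel":[-0.099,0.4,0],"angular":[0,0,1],"gripper":1},
  {"travel":[-0.099,0.402,0],"angular":[0,0,1],"gripper":1},
  {"travel":[-0.099,0.402,0],"angular":[0,0,1],"gripper":1},
])

```text
t: 7.85
tool_pos: [0.3896, 0.3335, 0.1536]
tool_rot: [0.54, 3.095, -0.001]
contact_force: [0.4, 0.7, -0.1]
opening: 0.0853
grip_force: 0.0
```

Emit:
step_arm([
  {"travel":[0,0,0],"angular":[0,0,0.18],"gripper":1},
  {"travel":[0,0,0],"angular":[0,0,0.36],"gripper":1},
  {"travel":[0,0,0],"angular":[0,0,0.4],"gripper":1},
  {"travel":[0,0,0],"angular":[0,0,0.4],"gripper":1},
])

```text
t: 8.25
tool_pos: [0.39, 0.3327, 0.1538]
tool_rot: [0.052, 3.141, -0.001]
contact_force: [0.3, -0.7, 0.3]
opening: 0.0854
grip_force: 0.0
```

Run:
```python
from h import *
snap('wrist','w4');snap('side','s4');snap('top','t4');o=ctrl.get_obs();print(o['t'],o['tool_pos'],o['tool_rot'],o['q'],o['opening'])
r=o['tool_rot'];print('heading',2*np.degrees(np.arctan2(r[1],r[0]))-90)
p=(.389,.334,.06);print(proj('w4',p),proj('s4',p))
# white ball in wrist: bright low-saturation blob near prediction
h=cv2.cvtColor(cv2.imread('pics/w4.png'),cv2.COLOR_BGR2HSV);m=((h[...,1]<50)&(h[...,2]>140)).astype(np.uint8)
n,l,st,c=cv2.connectedComponentsWithStats(m)
for i in range(1,n):
  if st[i,4]>150: print(st[i],c[i])
```

```text
8.4 [0.38957189 0.33335879 0.15388829] [ 5.04717212e-02  3.14103510e+00 -3.03217062e-04] [ 5.62719803e-01 -1.82964850e-01  1.92374359e+00 -2.48361515e-04
  1.40079222e+00 -9.75900274e-01] 0.08523750974288377
heading 88.1588440301336
[284.78434175 200.86813638] [234.28120112 196.35963312]
[ 240    0   62   23 1137] [269.05364996   9.14423923]
[ 373    0   50   64 2039] [394.35556645  30.54487494]
[  364     0   149   215 18560] [439.35220905 125.33044181]
[133  74  46  49 605] [155.68595041  98.42644628]
[ 259  173   53   55 2298] [285.21105309 199.99042646]
[ 30 199  37  25 407] [ 52.21130221 209.38083538]
[  27  216  114   95 2670] [ 86.49250936 251.53071161]
[   0  219   67  116 3887] [ 29.74916388 278.56521739]
[  335   220   225   172 19593] [460.89976012 285.22712193]
[ 267  271   40   48 1282] [287.02418097 291.98829953]
[ 258  342   65   37 1624] [286.4932266  360.64347291]
[188 355  31  38 574] [201.96515679 372.71254355]
[ 76 398  39  22 570] [ 95.78070175 410.87894737]
[450 398  32  14 278] [464.44604317 406.0647482 ]
```

Run:
```python
from h import *
Rm=cv2.Rodrigues(np.array([2.116,2.3197,.0026]))[0]; t=np.array([.4384,.0781,.1525])
for z in(-.006,-.03,-.036,-.042):
  print(z,[proj('w1',t+Rm@[x,y,z]).round(0) for x in(.011,-.011) for y in(-.0257,.0257)])
o=ctrl.get_obs();Rm=cv2.Rodrigues(o['tool_rot'])[0]
for z in(-.03,-.04,-.05): print(z,[proj('s4',o['tool_pos']+Rm@[x,y,z]).round(0) for x in(-.011,.011) for y in(-.0427,.0427)])
a=cv2.imread('pics/w1.png');b=cv2.imread('pics/w4.png');s=cv2.imread('pics/s4.png')
A=cv2.resize(a[230:330,200:360],(400,250));B=cv2.resize(b[150:400,120:460],(400,294));S=cv2.resize(s[110:235,190:340],(400,333))
c=np.zeros((583,800,3),np.uint8);c[:250,:400]=A;c[:294,400:]=B;c[250:583,:400]=S
cv2.imwrite('pics/c5.png',np.clip(c*1.5,0,255).astype(np.uint8))
```

```text
-0.006 [array([235., 233.]), array([333., 233.]), array([237., 270.]), array([331., 270.])]
-0.03 [array([228., 253.]), array([341., 253.]), array([231., 295.]), array([339., 295.])]
-0.036 [array([226., 259.]), array([343., 259.]), array([229., 302.]), array([341., 302.])]
-0.042 [array([224., 265.]), array([346., 265.]), array([226., 310.]), array([343., 310.])]
-0.03 [array([235., 145.]), array([239., 128.]), array([222., 145.]), array([227., 128.])]
-0.04 [array([235., 140.]), array([239., 123.]), array([222., 140.]), array([227., 123.])]
-0.05 [array([234., 134.]), array([238., 118.]), array([222., 134.]), array([227., 118.])]
```

The ball in the wrist view is at (285,200), within 1 px of the prediction, so the lamp is at (0.389, 0.334). At about 45 mm opening the tips stand about 35 mm above the reported TCP, so I'll descend to a reported z of about 0.014.

Emit:
step_arm([
  {"travel":[-0.001,0.001,-0.05],"angular":[0,0,0],"gripper":1},
  {"travel":[-0.001,0.001,-0.1],"angular":[0,0,0],"gripper":1},
  {"travel":[-0.001,0.001,-0.15],"angular":[0,0,0],"gripper":1},
  {"travel":[-0.001,0.001,-0.18],"angular":[0,0,0],"gripper":1},
  {"travel":[-0.001,0.001,-0.2],"angular":[0,0,0],"gripper":1},
  {"travel":[-0.001,0.001,-0.2],"angular":[0,0,0],"gripper":1},
  {"travel":[-0.001,0.001,-0.2],"angular":[0,0,0],"gripper":1},
])

```text
t: 9.1
tool_pos: [0.389, 0.3351, 0.0347]
tool_rot: [0.047, 3.14, 0.001]
contact_force: [0.4, -0.3, 0.1]
opening: 0.0855
grip_force: 0.0
```

Run:
```python
from h import *
snap('wrist','w5');snap('side','s5');o=ctrl.get_obs();print(o['t'],o['tool_pos'],o['contact_force'],o['opening'])
Rm=cv2.Rodrigues(o['tool_rot'])[0]
for z in(-.03,-.041,-.05): print(z,'s',[((proj('s5',o['tool_pos']+Rm@[x,y,z])-[190,110])*2.67).round(0) for x in(-.011,.011) for y in(-.0427,.0427)],'w',[proj('w5',o['tool_pos']+Rm@[x,y,z]).round(0)/1.4 for x in(-.011,.011) for y in(-.0427,.0427)])
b=cv2.imread('pics/w5.png');s=cv2.imread('pics/s5.png')
B=cv2.resize(b,(400,300));S=cv2.resize(s[110:235,190:340],(400,333))
c=np.zeros((333,800,3),np.uint8);c[:,:400]=S;c[:300,400:]=B
cv2.imwrite('pics/c5.png',np.clip(c*1.3,0,255).astype(np.uint8))
```

```text
9.2 [0.38956969 0.33555479 0.03548707] [-0.32236161  0.1621499  -0.38802859] 0.08537976329939477
-0.03 s [array([129., 251.]), array([138., 197.]), array([ 97., 251.]), array([109., 197.])] w [array([140.71428571, 214.28571429]), array([267.14285714, 214.28571429]), array([137.85714286, 184.28571429]), array([270.71428571, 184.28571429])]
-0.041 s [array([128., 237.]), array([138., 184.]), array([ 96., 237.]), array([108., 184.])] w [array([136.42857143, 224.28571429]), array([272.14285714, 224.28571429]), array([133.57142857, 192.85714286]), array([275.71428571, 192.85714286])]
-0.05 s [array([127., 226.]), array([137., 173.]), array([ 96., 226.]), array([108., 173.])] w [array([132.85714286, 232.85714286]), array([276.42857143, 233.57142857]), array([129.28571429, 200.71428571]), array([280.        , 200.71428571])]
```

View pics/c5.png

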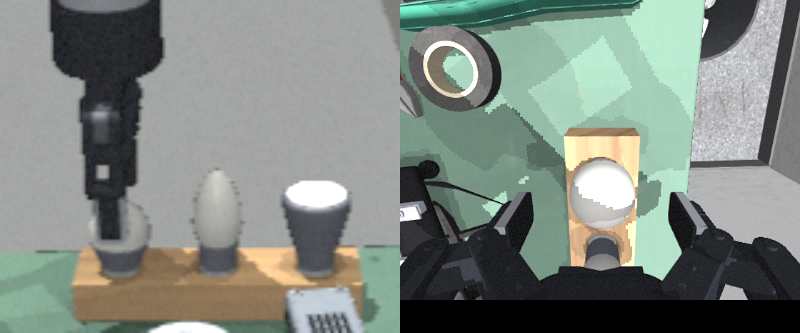

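The side view shows the open fingertip bottom at crop (112,239). That matches tips 41 mm above the reported TCP when open, and the ball is centred between the pads in the wrist view. I'll lower the last 21 mm and grip.

Emit:
step_arm([
  {"travel":[-0.001,-0.002,-0.02],"angular":[0,0,0],"gripper":1},
  {"travel":[-0.001,-0.002,-0.035],"angular":[0,0,0],"gripper":1},
  {"travel":[-0.001,-0.002,-0.035],"angular":[0,0,0],"gripper":0.7},
  {"travel":[-0.001,-0.002,-0.035],"angular":[0,0,0],"gripper":0.5},
  {"travel":[-0.001,-0.002,-0.035],"angular":[0,0,0],"gripper":0.3},
  {"travel":[-0.001,-0.002,-0.035],"angular":[0,0,0],"gripper":0.3},
  {"travel":[-0.001,-0.002,-0.035],"angular":[0,0,0],"gripper":0.3},
  {"travel":[-0.001,-0.002,-0.035],"angular":[0,0,0],"gripper":0.3},
], squeeze=60)

```text
t: 10.0
tool_pos: [0.3882, 0.334, 0.0134]
tool_rot: [0.046, 3.14, 0.001]
contact_force: [0.2, 0.3, 2.3]
opening: 0.0423
grip_force: 60.8
```

Emit:
step_arm([
  {"travel":[0,0,0.03],"angular":[0,0,0],"gripper":0.3},
  {"travel":[0,0,0.07],"angular":[0,0,0],"gripper":0.3},
  {"travel":[0,0,0.12],"angular":[0,0,0],"gripper":0.3},
  {"travel":[0,0,0.17],"angular":[0,0,0],"gripper":0.3},
  {"travel":[0,0,0.2],"angular":[0,0,0],"gripper":0.3},
  {"travel":[0,0,0.2],"angular":[0,0,0],"gripper":0.3},
  {"travel":[0,0,0.2],"angular":[0,0,0],"gripper":0.3},
])

```text
t: 10.7
tool_pos: [0.3876, 0.3336, 0.1323]
tool_rot: [-0.046, -3.141, 0.0]
contact_force: [-0.5, 1.0, -1.5]
opening: 0.0423
grip_force: 61.5
```

Run:
```python
from h import *
snap('side','s6');o=ctrl.get_obs();print(o['t'],o['tool_pos'],o['tool_rot'],o['contact_force'],o['opening'],o['grip_force'])
# crop of lamp as coarse greyscale numbers
p=o['tool_pos'];
foot=p+[0,0,.035-.043]; print('foot pred',proj('s6',foot),'top pred',proj('s6',foot+[0,0,.0765]))
# difference with initial picture
d=cv2.absdiff(cv2.imread('pics/s6.png'),cv2.imread('pics/side0.png')).max(2)
u,v=proj('s6',foot).astype(int)
for r in range(v-28,v+8): print(r,''.join('%4d'%x for x in cv2.imread('pics/s6.png',0)[r,u-16:u+17]))
```

```text
10.75 [0.38698323 0.33317289 0.13131635] [-4.57411749e-02 -3.13926163e+00  2.05675562e-03] [-0.11544297 -0.28493754 -0.11955157] 0.042416236395606786 61.496090115979314
foot pred [231.40367746 166.82342612] top pred [229.04724962 128.1921291 ]
138  125 126 125 114 124 129 111 104  81  44  31  32  44  49  32  29  36  76  95  93 103 120 118 117 112 112 108  89  99 124 122 123 123
139  125 122 123 115 117 127 110 101  83  53  32  31  37  40  31  31  39  74  98  89 101 120 117 116 116 111 106  88  99 125 126 124 124
140  122 127 123 112 113 122 109 102  82  52  34  27  38  22  26  26  38  74  97  96 106 117 114 115 114 108 103  89 100 126 125 126 127
141  123 124 124 108 105 113 110 105  88  57  28  27  32  28  35  31  31  72  98  98 109 119 117 114 111 105 104  94 109 126 124 123 125
142  125 127 121 108 102 113 105 103  84  54  31  34  28  36  27  30  35  69  97 101 107 117 117 110 107 106 102  94 108 127 126 126 126
143  123 124 127 104  91 111 108 107  83  54  28  30  27  33  31  32  37  74  98  87  99 113 112 112 108 102 100  83  94 125 125 127 124
144  122 124 124 122 118 111 114 1
[... 3375 characters left out ...]
124 125 125 126
169  124 125 125 126 124 124 126 124 125 125 124 125 122 126 124 127 124 124 123 122 126 125 126 125 125 124 123 127 122 124 124 123 123
170  124 123 124 124 127 126 123 126 122 124 127 125 122 124 128 126 127 123 124 124 125 125 127 124 123 124 124 125 125 124 123 122 123
171  124 121 126 125 126 128 124 124 124 125 124 126 126 123 123 124 123 123 124 123 123 125 122 120 127 126 125 126 124 125 126 121 127
172  124 123 123 123 127 123 123 124 122 126 126 124 125 126 123 124 122 125 124 123 126 124 126 125 124 124 121 123 124 125 126 125 124
173  124 124 123 125 126 124 124 124 124 127 126 127 124 126 124 125 126 126 125 128 126 127 125 123 122 123 126 122 122 126 126 125 126
```

The lamp is held upright: in the side image the cap is at column 231.5–232 and the ball at 231, with the foot at about row 165. Carrying it over the ring.

Emit:
step_arm([
  {"travel":[0.01,-0.04,0],"angular":[0,0,0],"gripper":0.3},
  {"travel":[0.025,-0.1,0],"angular":[0,0,0],"gripper":0.3},
  {"travel":[0.045,-0.17,0],"angular":[0,0,0],"gripper":0.3},
  {"travel":[0.065,-0.24,0],"angular":[0,0,0],"gripper":0.3},
  {"travel":[0.08,-0.3,0],"angular":[0,0,0],"gripper":0.3},
  {"travel":[0.09,-0.335,0],"angular":[0,0,0],"gripper":0.3},
  {"travel":[0.092,-0.344,0],"angular":[0,0,0],"gripper":0.3},
  {"travel":[0.092,-0.344,0],"angular":[0,0,0],"gripper":0.3},
  {"travel":[0.092,-0.344,0],"angular":[0,0,0],"gripper":0.3},
])

```text
t: 11.65
tool_pos: [0.4423, 0.128, 0.1319]
tool_rot: [-0.045, -3.139, -0.0]
contact_force: [-0.5, 0.9, 0.2]
opening: 0.0421
grip_force: 61.5
```

Run:
```python
from h import *
snap('side','s7');snap('top','t7');a=[];o=ctrl.get_obs();print(o['t'],o['tool_pos'],o['tool_rot'],o['contact_force'],o['opening'],o['grip_force'])
p=o['tool_pos'];foot=p+[0.0006,0,-.0075]; print('foot pred',proj('s7',foot),'axis foot',proj('s7',[.443,.1264,foot[2]]),'top',proj('s7',foot+[0,0,.0765]))
u,v=proj('s7',foot).astype(int);g=cv2.imread('pics/s7.png',0)
for r in range(v-30,v+16,2): print(r,u-20,''.join('%4d'%x for x in g[r,u-20:u+21]))
```

```text
11.75 [0.44250952 0.12828444 0.13244241] [-4.31087495e-02 -3.14040068e+00 -2.08558546e-04] [0.65631952 0.0902319  0.01104433] 0.04220344269590243 61.52251913677901
foot pred [259.21250725 220.44414204] axis foot [259.11865469 221.06958009] top [257.69355248 175.03660792]
190 239  130 132 130 127 119 103 111 131 154 139 111  95  68  30  34  29  28  28  35  27  37  30  72 100 101 115 126 126 121 120 120 116 114 108 106 126 134 134 131 124 118
192 239  127 130 127 131 114  92 108 123 138 132 115  93  69  28  31  35  38  31  29  35  35  34  71 100 101 100 111 124 120 118 118 117 113 105 110 123 132 128 127 124 115
194 239  129 129 131 130 109  92 104 117 128 121 109 100  80  36  33  34  33  24  24  35  38  28  62  91 102 104 119 122 120 116 115 113 108 102 110 125 128 126 122 118 108
196 239  129 129 129 127 129 115 101 112 117 117 108 101  79  34  30  32  34  34  30  27  33  35  61  89 102 104 113 120 117 114 112 112 105  96 104 125 127 119 119 112 105
198 239  127 128 130 130 130 127  99  73 103 116 109 101  79  32  31  31  26  30  30  28  36  37  59  92 100 103 113 117 118 115 106  76
[... 2450 characters left out ...]
  94  93
228 239   91  94  94  94  94  92  94  92  93  93  95  94  94  93  93  91  94  95  92  92  95  91  92  94  93  93  90  93  92  93  92  91  92  93  92  93  92  95  97  92  92
230 239   77  79  78  78  78  74  76  79  78  80  77  78  80  77  76  77  80  78  91  99 100  99  99  98 102  92  78  79  78  81  78  78  79  82  80  82  77  77  79  81  81
232 239  122 118 109 112 109 111 110 108 110 109 123 148 161 164 164 168 176 186 185 187 188 186 186 185 185 184 186 186 156 113 110 124 140 134 125 126 125 125 128 129 127
234 239  122 125 125 122 125 122 133 155 167 167 169 169 172 170 170 172 172 173 169 164 169 174 173 182 189 190 166 123 118 106 107 107 108 106 106 108 121 130 128 127 130
```

Seen from the side, the lamp's axis is within 1 mm of the ring's axis, and the foot is about 125 mm up. Lowering to just above seating.

Emit:
step_arm([
  {"travel":[0,-0.003,0],"angular":[0,0,0],"gripper":0.3},
  {"travel":[0,-0.003,-0.03],"angular":[0,0,0],"gripper":0.3},
  {"travel":[0,-0.003,-0.06],"angular":[0,0,0],"gripper":0.3},
  {"travel":[0,-0.003,-0.08],"angular":[0,0,0],"gripper":0.3},
  {"travel":[0,-0.003,-0.1],"angular":[0,0,0],"gripper":0.3},
  {"travel":[0,-0.003,-0.1],"angular":[0,0,0],"gripper":0.3},
  {"travel":[0,-0.003,-0.1],"angular":[0,0,0],"gripper":0.3},
])

```text
t: 12.45
tool_pos: [0.4431, 0.1256, 0.073]
tool_rot: [-0.045, -3.141, 0.0]
contact_force: [-0.5, -1.3, 0.5]
opening: 0.0422
grip_force: 61.5
```

Emit:
step_arm([
  {"travel":[0,0,-0.01],"angular":[0,0,0],"gripper":0.3},
  {"travel":[0,0,-0.017],"angular":[0,0,0],"gripper":0.3},
  {"travel":[0,0,-0.023],"angular":[0,0,0],"gripper":0.3},
  {"travel":[0,0,-0.028],"angular":[0,0,0],"gripper":0.3},
  {"travel":[0,0,-0.028],"angular":[0,0,0],"gripper":0.3},
  {"travel":[0,0,-0.028],"angular":[0,0,0],"gripper":0.3},
])

```text
t: 13.05
tool_pos: [0.443, 0.1261, 0.057]
tool_rot: [-0.046, -3.141, -0.002]
contact_force: [-4.7, 1.4, 5.8]
opening: 0.0425
grip_force: 62.1
```

Emit:
step_arm([
  {"travel":[-0.001,0,0],"angular":[0,0,0],"gripper":0.3},
  {"travel":[-0.002,0,-0.004],"angular":[0,0,0],"gripper":0.3},
  {"travel":[-0.002,0,-0.008],"angular":[0,0,0],"gripper":0.3},
  {"travel":[-0.002,0,-0.012],"angular":[0,0,0],"gripper":0.3},
  {"travel":[-0.002,0,-0.012],"angular":[0,0,0],"gripper":0.3},
  {"travel":[-0.002,0,-0.012],"angular":[0,0,0],"gripper":0.3},
])

```text
t: 13.65
tool_pos: [0.4424, 0.1263, 0.0506]
tool_rot: [0.046, 3.141, 0.003]
contact_force: [-5.5, 2.7, 8.7]
opening: 0.0422
grip_force: 62.3
```

Emit:
step_arm([
  {"travel":[-0.001,0,-0.002],"angular":[0,0,0],"gripper":0.3},
  {"travel":[-0.002,-0.001,-0.004],"angular":[0,0,0],"gripper":0.3},
  {"travel":[-0.002,-0.001,-0.004],"angular":[0,0,0],"gripper":0.3},
  {"travel":[-0.002,-0.001,-0.004],"angular":[0,0,0],"gripper":0.3},
])

```text
t: 14.05
tool_pos: [0.4422, 0.1263, 0.049]
tool_rot: [0.046, 3.138, 0.005]
contact_force: [-3.1, 4.4, 10.0]
opening: 0.0423
grip_force: 62.3
```

Emit:
step_arm([
  {"travel":[-0.001,-0.001,-0.002],"angular":[0,0,0],"gripper":0.3},
  {"travel":[-0.001,-0.001,-0.004],"angular":[0,0,0],"gripper":0.3},
  {"travel":[-0.001,-0.001,-0.004],"angular":[0,0,0],"gripper":0.3},
  {"travel":[-0.001,-0.001,-0.004],"angular":[0,0,0],"gripper":0.3},
])

```text
t: 14.45
tool_pos: [0.4423, 0.1263, 0.0483]
tool_rot: [0.046, 3.137, 0.007]
contact_force: [-8.2, 5.7, 18.9]
opening: 0.0424
grip_force: 62.9
```

Run:
```python
from h import *
snap('side','s8');o=ctrl.get_obs();print(o['t'],o['tool_pos'],o['contact_force'],o['grip_force'],o['dq'].round(3))
a=cv2.imread('pics/side0.png');b=cv2.imread('pics/s8.png')
def match(P,name,sx=6,sy=18,r=(9,6)):
    u,v=proj('side0',P).round().astype(int);T=a[v-r[1]:v+r[1]+1,u-r[0]:u+r[0]+1];S=b[v-r[1]-sy:v+r[1]+sy+1,u-r[0]-sx:u+r[0]+sx+1]
    m=cv2.matchTemplate(S,T,cv2.TM_CCOEFF_NORMED);_,x,_,l=cv2.minMaxLoc(m);print(name,'shift',l[0]-sx,l[1]-sy,'score',round(x,3))
match([.3989,.1224,.0915],'lugN');match([.487,.1299,.0915],'lugF')
match([.4605,.3327,.08],'candle');match([.5325,.3302,.0896],'refl')
print('expected lug',proj('side0',[.3989,.1224,.0755])-proj('side0',[.3989,.1224,.0915]))
```

```text
14.5 [0.44230209 0.12633524 0.04830903] [-8.66044587  5.55666538 18.52329331] 62.91255191434175 [ 0.002 -0.001  0.001 -0.001  0.001 -0.001]
lugN shift 6 18 score 0.554
lugF shift 0 9 score 0.585
candle shift 6 3 score 0.3
refl shift 0 0 score 0.999
expected lug [0.57272627 8.61881298]
```

Two signs show the ring is on its stop. The far lug has moved down 9 px (8.6 expected), and the push rose sharply to 19 N at the predicted height. Handing in.

```bash
python3 -c "
from station import ctrl
print(ctrl.finish_job())"
```

```text
the job is handed in; nothing more can be done
None
```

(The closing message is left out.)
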